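# Shut the prize chest at the golden-egg stand

### The arm

A 6-joint arm with a two-finger parallel gripper is mounted at the origin on the work surface. World frame = base frame: x ahead of the robot, y to its left, z up, the work surface at z = 0. Lengths are in m, angles in rad, forces in N, time in s.
With the tool pointing down it reaches from about 0.35 to 0.775 m from the base axis. Payload 7.3 kg.
Tool frame: the origin (TCP) lies at the very end of the fingers, on their centre line; the grasp point (between the pads) lies 19 mm behind it; z points along the fingers, y is the line along which they close (so a half turn about z gives the same grasp; the last joint's range is limited). The gripper opens to 92 mm and grips with 3 to 60 N. Pads are 19 mm wide; open, the fingers measure 130 mm over their backs; the gripper's body (75 mm by 190 mm) begins 47 mm behind the grasp point.
Start: joints at [1.157, 0.342, 1.524, -0, 1.275, -0.146], TCP at [0.139, 0.506, 0.227] pointing down, gripper open.
Joint ranges: [-2.53, 2.53], [-0.77, 2.02], [0.04, 2.7], [-1, 4.14], [0.28, 2.66], [-3.11, 3.11]. Speed limits (rad/s): [2.57, 2.57, 3.14, 3.14, 3.14, 3.14].

### API

Orientations are given as [roll, pitch, yaw] about the fixed x, y, z axes, in that order (R = Rz(yaw) Ry(pitch) Rx(roll)).
In Python, from cell import robot gives the robot as it stands.
- The arm moves only by the tool apply_moves, never from a script. Its argument "rows" is a list of rows, each an object with "xyz": the shift along the tool's x, y, z in mm, a list of three; "turn": the turn about the tool's z in rad. A call has 1 to 10 rows; each row shifts and turns the commanded pose from where the row before left it, along the tool's axes as they then stand; what a row does not reach is not made up. A row lasts 1/8 s, in which the tool goes at most 62.5 mm and 10.7 degrees, less where a joint would pass 70% of its speed; a pose out of reach is approached as far as the arm can. A call with a gripper value outside its range is refused whole. "gripper" is the opening, from 0 (shut) to 1 (fully open), set as the call begins (left out, the last holds). The fingers move at their own pace and stop on an object; "newtons" is the grip in N (left out, the last holds). Time passes only in rows, so rows that do not move let the fingers close. It gives the time, the measured TCP pose, the force and the opening at its end, in the units of the state.
- robot.observe(): the state, without advancing time (a new reading comes with each control period).
- robot.read_camera(name): name is "side" or "top"; returns a dict with "frame" (384x512x3 uint8, blue, green, red), "mtx" (3x3 intrinsics, pixels), "R" (3x3) and "t" (3): a world point X has camera coordinates R X + t. Camera axes: x right, y down, z forward; pixel columns grow to the right and rows downward; lengths in m; the calibration is good to about 2 mm. A picture is of the moment at which its call begins. There is no depth.
- robot.hand_in(): hands the job in, once; it reports no verdict.
The state is a dict: "time": time; "qpos": joint angles; "qvel": joint speeds; "joint_efforts": joint torques, N m; "tool_pos": TCP position; "tool_rot": TCP orientation; "contact_force": force on the tool from outside, world axes, zero at the start; "torque": the same for the moment, N m; "opening": finger opening in m.
Only numpy, scipy, OpenCV 4.12 (cv2) and the standard library are available. Lean on these libraries where they do the work, as an engineer would, in place of code of your own. Each camera call takes 0.05 s, during which the arm holds its last target. There are 200 camera calls.

### The job

Shut the red prize chest: gently push its open lid up past upright until it tips over, and let it swing down by its own weight without touching it on the way. Then press the front of the lid down until it is fully home against its rubber seal, keep it pressed there with about 15 N (and never much more) for about a second, and let go. Leave the golden eggs and the wooden mallet on the table where they are.

Things in the scene. Friction and masses are not known exactly. Their poses are not given: they have to be found in the camera images.
- chest: Red box with brass corners, 160 mm (its x) by 200 mm (its y), 100 mm high, fixed to the table and open on top, with a golden egg fixed in a grey nest inside. Origin: centre of its underside; z up. The hinge runs along the rim on its +x side; its front is the -x side, where a black rubber seal strip 9 mm wide stands about 7 mm above the rim.
- lid (a joint): Angle of the red, brass-edged lid (204 mm wide, 164 mm from hinge to front edge, 8 mm thick, 0.22 to 0.31 kg): 0 fully shut and flat, pi/2 upright, growing as it opens, stop at 1.95. It starts open, 0.1 to 0.25 rad beyond upright. Once tipped it falls by itself, damped, within 1 to 5 s and comes to rest on the seal at about 0.045.
- lid_hinge (a point): Point on the lid's hinge line, midway along it, 80 mm from the chest's centre along its +x, 100 mm above the table. Axes turn with the lid. The hinge is stiff (about 0.07 N m of friction): the lid stays where it is put near upright and tips over only some 0.2 to 0.45 rad past upright on the closing side.
- lid_front (a point): Point on the lid's upper (outer) face, midway across, 139 mm from the hinge and 25 mm from the front edge: the place to press once the lid is down; 108 mm above the table when shut. Its z points out of the outer face: up when shut. Pressed here, the seal resists with about 8 N and gives slowly, without springing back, until the lid comes up hard against the chest.
- egg_a_mid (a point): Golden egg on a black foot, 65 mm wide, 88 mm high, loose on the table near the chest; point on its axis 45 mm above the table. Leave it alone.
- egg_b_mid (a point): A second golden egg like the first, on the other side of the chest; point on its axis 45 mm above the table. Leave it alone.
- mallet_mid (a point): Wooden mallet lying on the table in front of the chest, 245 mm long, head 75 mm by 44 mm; point on its handle near the head, 22 mm above the table. Leave it alone.

How it is judged:
On the way, in this order (a step that is already met when the one before it is completed fails the run):
1. the lid has swung down by its own weight and lies on the seal, untouched (value of joint lid below 0.09 rad and not (contact force between any of the fingers, the arm and lid above 0.3 N)), for 0.1 s.
2. the lid is fully home and kept pressed there by the fingers with more than 10 N for 0.5 s (value of joint lid below 0.011 rad and contact force between the fingers and lid above 10 N), for 0.5 s.
At the end, for the whole second after the job is handed in: The lid is fully home (joint below 0.011 rad, its front edge within 1.8 mm of the closed position) and the robot has let go; both golden eggs and the mallet are within 30 mm of where they began (value of joint lid below 0.011 rad and distance of each of egg_a_mid, egg_b_mid, mallet_mid from where it was at the start of the episode below 0.03 m); the robot touches nothing.
It fails at once if the lid is pushed with more than 10 N while it is still open (above 0.12 rad) (value of joint lid above 0.12 rad and contact force between any of the fingers, the arm and lid above 10 N).
It fails at once if the robot touches the lid while it swings down (between 0.8 and 0.12 rad open) (value of joint lid between 0.12 and 0.8 rad and contact force between any of the fingers, the arm and lid above 0.5 N).
It fails at once if the lid is pressed with more than 24 N (contact force between any of the fingers, the arm and lid above 24 N).
It fails at once if a golden egg or the mallet on the table is knocked over or moved by more than 30 mm (distance of any of egg_a_mid, egg_b_mid, mallet_mid from where it was at the start of the episode above 0.03 m).
It also fails if it takes over 56 s, if anything falls off the work surface, if the arm or the gripper's body presses on something with over 40 N, if the wrist force passes 120 N, or if a joint passes its speed limit or range.

## Working session

There is one attempt and no reset: what is moved stays moved. The work goes in short steps, Python scripts to look and compute and a tool call to move; the robot and the scene stay as the last step left them, time stands still between calls to the robot, and variables do not carry over. Pictures are saved under pics/ and viewed, on a budget of 10 in all, crops included, one or two more only if the job needs it, and the job is handed in when it is done.

Besides the shell and the picture viewer there is one more tool, called after ">>>" as name(argument=value, ...) on one line, values as JSON. apply_moves: Moves the arm, as the interface text tells. Its arguments: {"type":"object","properties":{"rows":{"type":"array"},"gripper":{"type":"number"},"newtons":{"type":"number"}},"required":["rows"]}

```bash
mkdir -p pics; ls; python3 - <<'E'
from cell import robot
import cv2,numpy as np
print(robot.observe())
for n in("top","side"):
    c=robot.read_camera(n); cv2.imwrite(f"pics/{n}0.png",c["frame"])
    np.savez(f"pics/{n}.npz",**{k:c[k] for k in("mtx","R","t")})
    print(n,np.round(c["mtx"],1).tolist(),np.round(c["R"],3).tolist(),np.round(c["t"],3),np.round(-c["R"].T@c["t"],3))
E
```

```text
pics
{'time': 0.0, 'qpos': array([ 1.15702976e+00,  3.42727115e-01,  1.52504947e+00,  3.01540789e-05,
        1.27542284e+00, -1.46013773e-01]), 'qvel': array([-5.05989985e-04,  1.48903808e-03,  1.86083379e-03, -1.61902010e-05,
       -5.78870157e-04,  1.78435165e-04]), 'joint_efforts': array([ 8.16277807e-04, -4.31248891e+01, -2.44215167e+01,  7.18762167e-02,
        5.58859447e-02, -1.38344622e-04]), 'tool_pos': array([0.13869882, 0.5059025 , 0.22603138]), 'tool_rot': array([-3.14000718e+00, -2.62304606e-04,  2.87383085e+00]), 'contact_force': array([ 0.05865212,  0.03166146, -0.4327426 ]), 'torque': array([-0.00507082,  0.00214403, -0.01260829]), 'opening': 0.09194149160792335}
top [[416.4, 0.0, 252.4], [0.0, 416.4, 185.4], [0.0, 0.0, 1.0]] [[0.015, -1.0, -0.026], [-0.998, -0.013, -0.06], [0.059, 0.027, -0.998]] [0.    0.596 1.002] [ 0.535 -0.019  1.035]
side [[397.8, 0.0, 254.7], [0.0, 397.8, 198.9], [0.0, 0.0, 1.0]] [[-0.985, -0.17, -0.005], [-0.086, 0.527, -0.846], [0.146, -0.833, -0.534]] [0.607 0.151 0.847] [0.487 0.729 0.583]
```

View pics/top0.png

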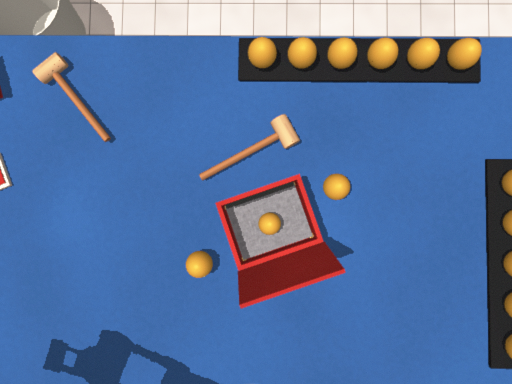

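View pics/side0.png

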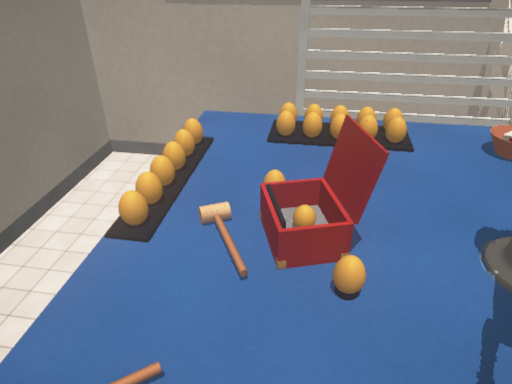

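```bash
cat > h.py <<'E'
import numpy as np
from scipy.optimize import least_squares
C={n:dict(np.load(f"pics/{n}.npz")) for n in("top","side")}
def proj(n,X):
    c=C[n]; p=(c["R"]@np.atleast_2d(X).T).T+c["t"]; p=p@c["mtx"].T; return p[:,:2]/p[:,2:]
def ray(n,uv,z):
    c=C[n]; d=c["R"].T@np.linalg.solve(c["mtx"],[*uv,1]); o=-c["R"].T@c["t"]; return o+d*(z-o[2])/d[2]
def lidpt(th,s,y,o=0.004): # chest frame; o = offset along outer normal
    return np.array([.08-s*np.cos(th)+o*np.sin(th),y,.1+s*np.sin(th)+o*np.cos(th)])
def world(p,P):
    c,s=np.cos(p[2]),np.sin(p[2]); return np.array([p[0]+c*P[0]-s*P[1],p[1]+s*P[0]+c*P[1],P[2]])
E
python3 - <<'E'
from h import *
# chest +x ~ toward robot(image down), chest +y ~ image right
rim={(-.08,-.1):(218,204),(-.08,.1):(300,177),(.08,-.1):(239,268),(.08,.1):(323,241)}
srim={(-.08,-.1):(273,235),(-.08,.1):(262,190),(.08,-.1):(346,228)}
# decide: chest frame yaw -> +y direction
def f(p,v=0):
    r=[]
    for k,uv in rim.items(): r.append((proj("top",world(p,[*k,.1]))[0]-uv))
    for k,uv in srim.items(): r.append(proj("side",world(p,[*k,.1]))[0]-uv)
    for n,y,uv in(("top",-.102,(240,306)),("top",.102,(344,271)),("side",.102,(346,119)),("side",-.102,(382,152))):
        r.append(proj(n,world(p,lidpt(p[3],.164,y)))[0]-uv)
    return np.ravel(r)
s=least_squares(f,[.45,-.06,-2.81,1.75],loss="soft_l1",x_scale=[.1,.1,1,1]); p=s.x
print(p,np.round(f(p).reshape(-1,2),1).tolist())
np.save("p.npy",p)
print("hinge",world(p,[.08,0,.1]),"lid top mid",world(p,lidpt(p[3],.164,0,.008)))
print("push pt",world(p,lidpt(p[3],.14,0,.008)))
for n,uv in(("eggr",(337,187)),("eggl",(199,264)),("mal",(285,131)),("malend",(202,177))): print(n,ray("top",uv,.045 if 'egg' in n else .022))
E
```

```text
[ 0.51262272 -0.03243895 -2.81362525  1.82283456] [[-2.0, -3.7], [0.5, -4.2], [-1.3, 0.7], [0.3, 0.0], [3.1, -3.9], [-2.5, -7.7], [5.9, -4.6], [-1.2, -1.6], [0.4, -0.7], [1.4, -4.2], [3.8, 1.0]]
hinge [ 0.4368868  -0.05820851  0.1       ] lid top mid [ 0.39083435 -0.0738781   0.25682358]
push pt [ 0.39650042 -0.07195019  0.23358183]
eggr [ 0.59292561 -0.19260318  0.045     ]
eggl [0.40629207 0.13149446 0.045     ]
mal [ 0.73013111 -0.06940188  0.022     ]
malend [0.61442715 0.13235393 0.022     ]
```

>>> apply_moves(rows=[{"xyz":[0,0,-16],"turn":-0.149},{"xyz":[0,0,-16],"turn":-0.149},{"xyz":[0,0,-16],"turn":-0.149},{"xyz":[0,0,-16],"turn":-0.149},{"xyz":[-14,-41,0],"turn":0},{"xyz":[-14,-41,0],"turn":0},{"xyz":[-14,-41,0],"turn":0},{"xyz":[-14,-41,0],"turn":0},{"xyz":[-14,-41,0],"turn":0},{"xyz":[-14,-41,0],"turn":0}], gripper=0)

```text
time: 1.35
tool_pos: [0.2982, 0.2992, 0.2905]
tool_rot: [-3.142, -0.0, -2.813]
contact_force: [1.0, 0.0, -0.3]
opening: 0.0009
```

```bash
python3 - <<'E'
from h import *
import cv2
from cell import robot
p=np.load("p.npy"); ims=[]
for n in("top","side"):
    c=robot.read_camera(n); f=cv2.resize(c["frame"],None,fx=3,fy=3,interpolation=cv2.INTER_CUBIC)
    def ln(A):
        q=np.round(proj(n,np.array(A))*3+1).astype(int); cv2.polylines(f,[q],True,(0,255,0),1)
    ln([world(p,[x,y,.1]) for x,y in((-.08,-.1),(-.08,.1),(.08,.1),(.08,-.1))])
    ln([world(p,[x,y,0]) for x,y in((-.08,-.1),(-.08,.1),(.08,.1),(.08,-.1))])
    for o in(0,.008): ln([world(p,lidpt(p[3],s,y,o)) for s,y in((0,-.102),(.164,-.102),(.164,.102),(0,.102))])
    u,v=(280,235) if n=="top" else (320,190)
    ims.append(f[3*v-300:3*v+300,3*u-200:3*u+200])
cv2.imwrite("pics/ov.png",np.hstack(ims)); print(robot.observe()["tool_pos"],robot.observe()["tool_rot"])
E
```

```text
[0.29939514 0.29803348 0.2904967 ] [-3.14033359e+00 -1.81744069e-04 -2.81759965e+00]
```

View pics/ov.png

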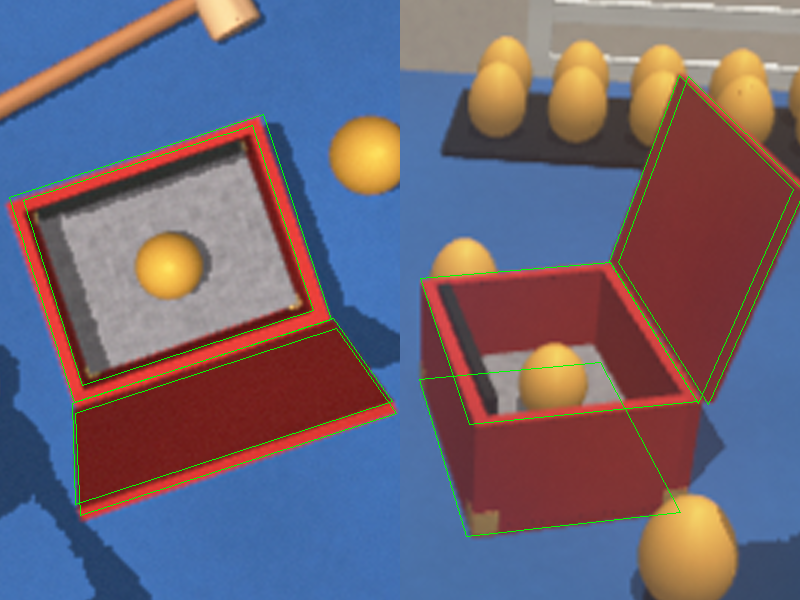

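>>> apply_moves(rows=[{"xyz":[-3,-48,0],"turn":0},{"xyz":[0,-48,0],"turn":0},{"xyz":[0,-48,0],"turn":0},{"xyz":[0,-48,0],"turn":0},{"xyz":[0,-48,0],"turn":0},{"xyz":[15,-48,0],"turn":0},{"xyz":[15,-48,0],"turn":0},{"xyz":[15,-48,0],"turn":0},{"xyz":[16,-48,0],"turn":0},{"xyz":[0,0,0],"turn":0}])

```text
time: 2.7
tool_pos: [0.3821, -0.1291, 0.2902]
tool_rot: [3.141, -0.001, -2.818]
contact_force: [0.3, -0.0, -0.2]
opening: 0.0006
```

>>> apply_moves(rows=[{"xyz":[0,0,15],"turn":0},{"xyz":[0,0,20],"turn":0},{"xyz":[0,0,20],"turn":0},{"xyz":[0,0,15],"turn":0},{"xyz":[0,0,0],"turn":0}])

```text
time: 3.32
tool_pos: [0.3816, -0.1253, 0.2199]
tool_rot: [3.139, -0.001, -2.812]
contact_force: [0.8, -0.0, 0.5]
opening: 0.0002
```

```bash
cat > look.py <<'E'
from h import *
import cv2,sys
from cell import robot
p=np.load("p.npy")
def see(name):
    ims=[]
    for n in("top","side"):
        f=cv2.resize(robot.read_camera(n)["frame"],None,fx=3,fy=3,interpolation=cv2.INTER_CUBIC)
        u,v=(280,235) if n=="top" else (320,190)
        ims.append(f[3*v-300:3*v+300,3*u-200:3*u+200])
    cv2.imwrite(name,np.hstack(ims)); o=robot.observe()
    print(o["time"],o["tool_pos"],o["tool_rot"],o["contact_force"])
    return ims
if len(sys.argv)>1: see(sys.argv[1])
E
python3 look.py pics/b.png
```

```text
3.425 [ 0.38241541 -0.12625895  0.22111603] [ 3.14149147e+00  4.07529696e-04 -2.81225364e+00] [-0.03359279 -0.55213114  0.74373331]
```

View pics/b.png

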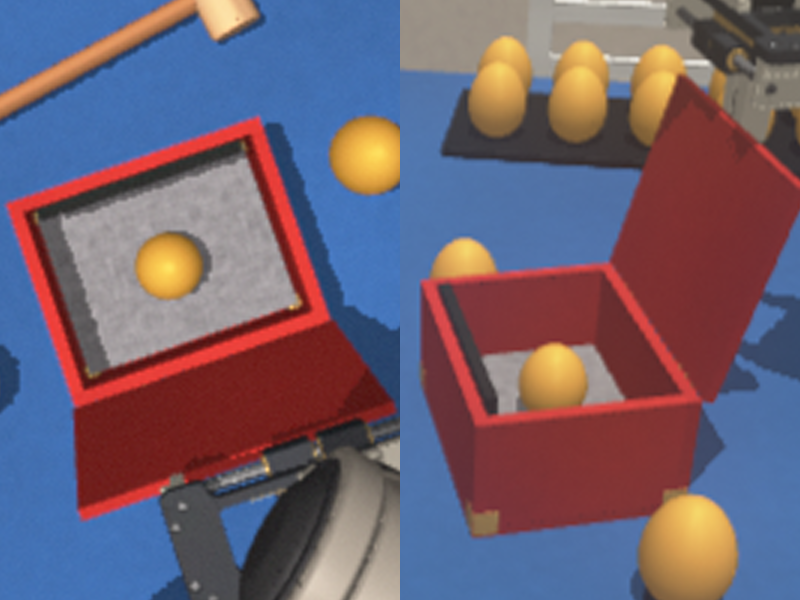

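>>> apply_moves(rows=[{"xyz":[-4,0,0],"turn":0},{"xyz":[-4,0,0],"turn":0},{"xyz":[-4,0,0],"turn":0},{"xyz":[-4,0,0],"turn":0},{"xyz":[-4,0,0],"turn":0},{"xyz":[-4,0,0],"turn":0}])

```text
time: 4.18
tool_pos: [0.405, -0.1193, 0.2207]
tool_rot: [3.141, -0.0, -2.813]
contact_force: [-1.4, -0.6, 1.0]
opening: 0.0004
```

>>> apply_moves(rows=[{"xyz":[-4,0,0],"turn":0},{"xyz":[-4,0,0],"turn":0},{"xyz":[-4,0,0],"turn":0},{"xyz":[-4,0,0],"turn":0},{"xyz":[-4,0,0],"turn":0},{"xyz":[-4,0,0],"turn":0},{"xyz":[-4,0,0],"turn":0},{"xyz":[-4,0,0],"turn":0}])

```text
time: 5.18
tool_pos: [0.4353, -0.109, 0.2207]
tool_rot: [3.141, 0.0, -2.813]
contact_force: [-0.3, -0.2, 0.6]
opening: 0.0006
```

```bash
python3 look.py pics/c.png
```

```text
5.275 [ 0.43547511 -0.10894441  0.22064651] [ 3.14155093e+00  2.87545732e-04 -2.81314592e+00] [ 0.52140509  0.5830696  -0.10321745]
```

View pics/c.png

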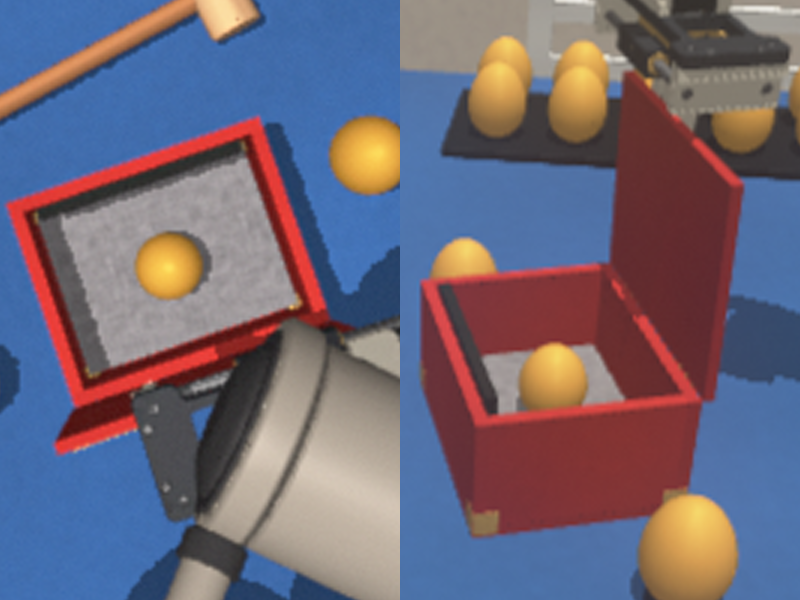

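>>> apply_moves(rows=[{"xyz":[-4,0,0],"turn":0},{"xyz":[-4,0,0],"turn":0},{"xyz":[-4,0,0],"turn":0},{"xyz":[-4,0,0],"turn":0},{"xyz":[-4,0,0],"turn":0},{"xyz":[-4,0,0],"turn":0},{"xyz":[-3,0,0],"turn":0}])

```text
time: 6.15
tool_pos: [0.4609, -0.1003, 0.2207]
tool_rot: [-3.142, 0.0, -2.813]
contact_force: [-0.5, 0.1, 0.5]
opening: 0.0005
```

```bash
cat > diff.py <<'E'
from cell import robot
import cv2,numpy as np,sys
K=int(sys.argv[1]) if len(sys.argv)>1 else 4
F=[robot.read_camera("side")["frame"].astype(int) for _ in range(K)]
print([int((abs(F[i+1]-F[i]).max(2)>25).sum()) for i in range(K-1)],robot.observe()["time"],robot.observe()["tool_pos"])
E
python3 diff.py 5
```

```text
[60, 14, 7, 6] 6.4 [ 0.46065054 -0.10037751  0.22072305]
```

>>> apply_moves(rows=[{"xyz":[-3,0,0],"turn":0},{"xyz":[-3,0,0],"turn":0},{"xyz":[0,0,0],"turn":0},{"xyz":[0,0,0],"turn":0}])

```text
time: 6.9
tool_pos: [0.4664, -0.0984, 0.2207]
tool_rot: [3.142, 0.0, -2.813]
contact_force: [0.5, -0.5, 0.4]
opening: 0.0006
```

```bash
python3 diff.py 4
```

```text
[3, 3, 0] 7.1 [ 0.46630306 -0.09843492  0.22072716]
```

>>> apply_moves(rows=[{"xyz":[-3,0,0],"turn":0},{"xyz":[-3,0,0],"turn":0},{"xyz":[0,0,0],"turn":0},{"xyz":[0,0,0],"turn":0}])

```text
time: 7.6
tool_pos: [0.472, -0.0965, 0.2207]
tool_rot: [3.142, 0.0, -2.813]
contact_force: [0.5, -0.5, -0.1]
opening: 0.0004
```

```bash
python3 diff.py 4
```

```text
[3, 3, 3] 7.8 [ 0.4719748  -0.09650969  0.22071375]
```

>>> apply_moves(rows=[{"xyz":[-3,0,0],"turn":0},{"xyz":[-3,0,0],"turn":0},{"xyz":[0,0,0],"turn":0},{"xyz":[0,0,0],"turn":0}])

```text
time: 8.3
tool_pos: [0.4777, -0.0945, 0.2207]
tool_rot: [3.141, -0.0, -2.813]
contact_force: [-0.3, 0.8, -0.2]
opening: 0.0001
```

```bash
python3 diff.py 4; python3 look.py pics/d.png
```

```text
[5, 1, 3] 8.5 [ 0.4776431  -0.09457739  0.22070962]
8.6 [ 0.47764151 -0.09457279  0.22073295] [ 3.14157566e+00  1.05026902e-04 -2.81340422e+00] [ 0.09124438  0.05437508 -0.21089546]
```

View pics/d.png

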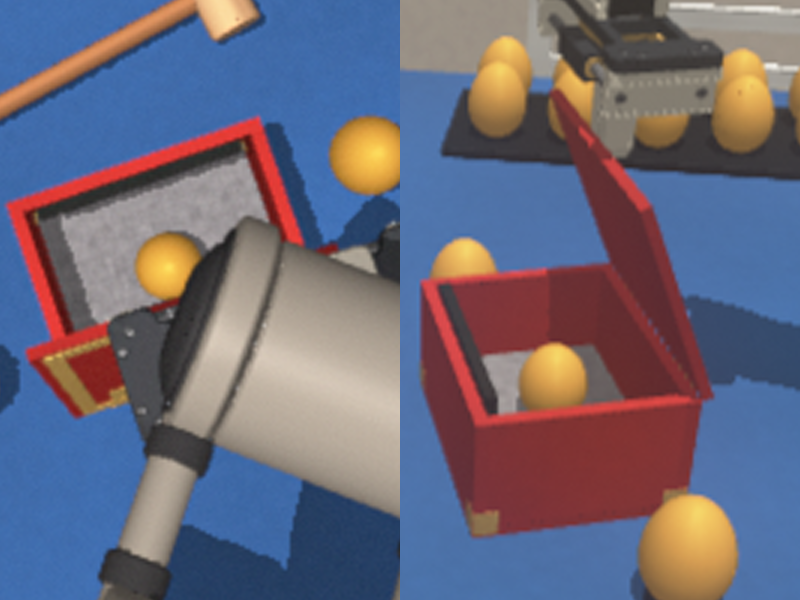

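Lid is past upright (~1.2 rad), top edge at about (600,150) in the right panel, still held by friction with the fingers behind it. I'll keep nudging.

>>> apply_moves(rows=[{"xyz":[-2,0,0],"turn":0},{"xyz":[-2,0,0],"turn":0},{"xyz":[0,0,0],"turn":0},{"xyz":[0,0,0],"turn":0}])

```text
time: 9.1
tool_pos: [0.4815, -0.0933, 0.2207]
tool_rot: [3.141, 0.0, -2.813]
contact_force: [-0.5, -1.2, -1.0]
opening: 0.0003
```

```bash
python3 diff.py 5
```

```text
[0, 2, 1, 0] 9.35 [ 0.48145167 -0.09328931  0.22072643]
```

>>> apply_moves(rows=[{"xyz":[-2,0,0],"turn":0},{"xyz":[-2,0,0],"turn":0},{"xyz":[0,0,0],"turn":0},{"xyz":[0,0,0],"turn":0}])

```text
time: 9.85
tool_pos: [0.4853, -0.092, 0.2207]
tool_rot: [3.141, 0.0, -2.813]
contact_force: [-0.0, 0.6, -0.1]
opening: 0.0003
```

```bash
python3 diff.py 5
```

```text
[145, 161, 209, 230] 10.1 [ 0.48524531 -0.09199526  0.22073222]
```

>>> apply_moves(rows=[{"xyz":[0,0,0],"turn":0},{"xyz":[0,0,0],"turn":0},{"xyz":[0,0,0],"turn":0},{"xyz":[0,0,0],"turn":0},{"xyz":[0,0,0],"turn":0},{"xyz":[0,0,0],"turn":0},{"xyz":[0,0,0],"turn":0},{"xyz":[0,0,0],"turn":0},{"xyz":[0,0,0],"turn":0},{"xyz":[0,0,0],"turn":0}])

```text
time: 11.35
tool_pos: [0.4853, -0.092, 0.2207]
tool_rot: [3.142, 0.0, -2.813]
contact_force: [-0.5, 0.3, -0.9]
opening: 0.0006
```

>>> apply_moves(rows=[{"xyz":[0,0,0],"turn":0},{"xyz":[0,0,0],"turn":0},{"xyz":[0,0,0],"turn":0},{"xyz":[0,0,0],"turn":0},{"xyz":[0,0,0],"turn":0},{"xyz":[0,0,0],"turn":0},{"xyz":[0,0,0],"turn":0},{"xyz":[0,0,0],"turn":0},{"xyz":[0,0,0],"turn":0},{"xyz":[0,0,0],"turn":0}])

```text
time: 12.6
tool_pos: [0.4852, -0.092, 0.2207]
tool_rot: [3.142, 0.0, -2.813]
contact_force: [-0.5, 0.6, -0.9]
opening: 0.0005
```

```bash
python3 diff.py 4; python3 look.py pics/e.png
```

```text
[0, 0, 0] 12.8 [ 0.48525448 -0.09199714  0.22069719]
12.9 [ 0.48522571 -0.09199003  0.22068916] [ 3.14149606e+00  1.63826832e-05 -2.81341608e+00] [0.35175239 0.92156389 0.63506726]
```

View pics/e.png

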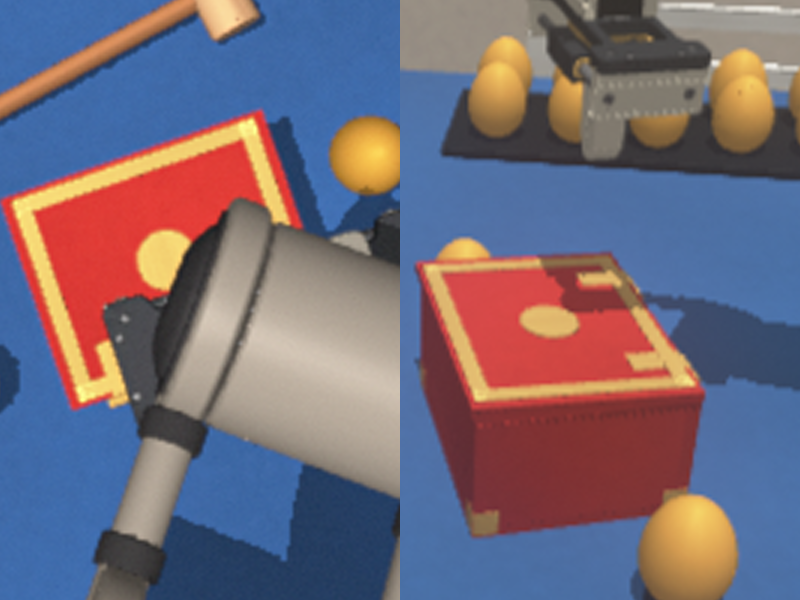

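The lid has fallen and lies on the seal; fingers are clear above it. I'm moving over lid_front.

>>> apply_moves(rows=[{"xyz":[-25,12,0],"turn":0},{"xyz":[-25,12,0],"turn":0},{"xyz":[-26,12,0],"turn":0},{"xyz":[-26,12,0],"turn":0},{"xyz":[0,0,25],"turn":0},{"xyz":[0,0,25],"turn":0},{"xyz":[0,0,20],"turn":0},{"xyz":[0,0,15],"turn":0},{"xyz":[0,0,5],"turn":0},{"xyz":[0,0,0],"turn":0}])

```text
time: 14.15
tool_pos: [0.5665, -0.0137, 0.1309]
tool_rot: [-3.142, 0.0, -2.813]
contact_force: [-0.5, 1.1, 0.3]
opening: 0.0007
```

>>> apply_moves(rows=[{"xyz":[0,0,4],"turn":0},{"xyz":[0,0,3],"turn":0},{"xyz":[0,0,2],"turn":0},{"xyz":[0,0,2],"turn":0}])

```text
time: 14.65
tool_pos: [0.5664, -0.0137, 0.1197]
tool_rot: [-3.142, 0.0, -2.813]
contact_force: [-0.3, -0.5, 0.2]
opening: 0.0006
```

>>> apply_moves(rows=[{"xyz":[0,0,1],"turn":0},{"xyz":[0,0,1],"turn":0},{"xyz":[0,0,1],"turn":0},{"xyz":[0,0,0],"turn":0}])

```text
time: 15.15
tool_pos: [0.5663, -0.0136, 0.1166]
tool_rot: [3.141, -0.0, -2.813]
contact_force: [-0.8, 0.9, -0.1]
opening: 0.0005
```

>>> apply_moves(rows=[{"xyz":[0,0,0.7],"turn":0},{"xyz":[0,0,0.7],"turn":0},{"xyz":[0,0,0.6],"turn":0},{"xyz":[0,0,0],"turn":0}])

```text
time: 15.65
tool_pos: [0.5665, -0.0137, 0.1154]
tool_rot: [-3.141, 0.001, -2.813]
contact_force: [-2.0, 0.3, 5.5]
opening: 0.0006
```

>>> apply_moves(rows=[{"xyz":[0,0,0.5],"turn":0},{"xyz":[0,0,0.5],"turn":0},{"xyz":[0,0,0]}])

```text
invalid input at $.rows[2]: expected keys xyz, turn
```

>>> apply_moves(rows=[{"xyz":[0,0,0.5],"turn":0},{"xyz":[0,0,0.5],"turn":0},{"xyz":[0,0,0],"turn":0}])

```text
time: 16.02
tool_pos: [0.5665, -0.0136, 0.1147]
tool_rot: [-3.141, 0.001, -2.813]
contact_force: [-1.7, 0.6, 6.1]
opening: 0.0006
```

>>> apply_moves(rows=[{"xyz":[0,0,0.4],"turn":0},{"xyz":[0,0,0.4],"turn":0},{"xyz":[0,0,0],"turn":0},{"xyz":[0,0,0],"turn":0}])

```text
time: 16.52
tool_pos: [0.5666, -0.0136, 0.114]
tool_rot: [-3.141, 0.001, -2.813]
contact_force: [-2.7, -0.5, 8.2]
opening: 0.0003
```

>>> apply_moves(rows=[{"xyz":[0,0,0.3],"turn":0},{"xyz":[0,0,0.3],"turn":0},{"xyz":[0,0,0.3],"turn":0},{"xyz":[0,0,0.3],"turn":0},{"xyz":[0,0,0.3],"turn":0},{"xyz":[0,0,0],"turn":0}])

```text
time: 17.27
tool_pos: [0.5667, -0.0136, 0.1125]
tool_rot: [-3.141, 0.001, -2.813]
contact_force: [-2.7, 1.3, 7.4]
opening: 0.0005
```

>>> apply_moves(rows=[{"xyz":[0,0,0.3],"turn":0},{"xyz":[0,0,0.3],"turn":0},{"xyz":[0,0,0.3],"turn":0},{"xyz":[0,0,0.3],"turn":0},{"xyz":[0,0,0],"turn":0},{"xyz":[0,0,0],"turn":0}])

```text
time: 18.02
tool_pos: [0.5667, -0.0135, 0.1113]
tool_rot: [-3.141, 0.002, -2.813]
contact_force: [-1.7, 0.8, 7.6]
opening: 0.0005
```

>>> apply_moves(rows=[{"xyz":[0,0,0.3],"turn":0},{"xyz":[0,0,0.3],"turn":0},{"xyz":[0,0,0.3],"turn":0},{"xyz":[0,0,0],"turn":0},{"xyz":[0,0,0],"turn":0}])

```text
time: 18.65
tool_pos: [0.5668, -0.0135, 0.1105]
tool_rot: [-3.141, 0.002, -2.813]
contact_force: [-1.0, 0.5, 6.9]
opening: 0.0007
```

>>> apply_moves(rows=[{"xyz":[0,0,0.3],"turn":0},{"xyz":[0,0,0.3],"turn":0},{"xyz":[0,0,0],"turn":0},{"xyz":[0,0,0],"turn":0}])

```text
time: 19.15
tool_pos: [0.5668, -0.0135, 0.1099]
tool_rot: [-3.141, 0.002, -2.813]
contact_force: [-2.0, -0.2, 8.0]
opening: 0.0003
```

>>> apply_moves(rows=[{"xyz":[0,0,0.3],"turn":0},{"xyz":[0,0,0.3],"turn":0},{"xyz":[0,0,0],"turn":0},{"xyz":[0,0,0],"turn":0}])

```text
time: 19.65
tool_pos: [0.5669, -0.0135, 0.1093]
tool_rot: [-3.141, 0.002, -2.813]
contact_force: [-1.5, 0.6, 7.9]
opening: 0.0002
```

>>> apply_moves(rows=[{"xyz":[0,0,0.3],"turn":0},{"xyz":[0,0,0.3],"turn":0},{"xyz":[0,0,0],"turn":0},{"xyz":[0,0,0],"turn":0}])

```text
time: 20.15
tool_pos: [0.5669, -0.0135, 0.1088]
tool_rot: [-3.141, 0.002, -2.813]
contact_force: [-0.6, 1.7, 8.4]
opening: 0.0005
```

>>> apply_moves(rows=[{"xyz":[0,0,0.3],"turn":0},{"xyz":[0,0,0.2],"turn":0},{"xyz":[0,0,0],"turn":0},{"xyz":[0,0,0],"turn":0}])

```text
time: 20.65
tool_pos: [0.5669, -0.0135, 0.1087]
tool_rot: [-3.141, 0.002, -2.813]
contact_force: [-2.7, 1.2, 11.2]
opening: 0.0005
```

>>> apply_moves(rows=[{"xyz":[0,0,0.3],"turn":0},{"xyz":[0,0,0.2],"turn":0},{"xyz":[0,0,0],"turn":0},{"xyz":[0,0,0],"turn":0}])

```text
time: 21.15
tool_pos: [0.5669, -0.0135, 0.1087]
tool_rot: [-3.141, 0.002, -2.813]
contact_force: [-3.5, 1.1, 14.4]
opening: 0.0007
```

>>> apply_moves(rows=[{"xyz":[0,0,0.1],"turn":0},{"xyz":[0,0,0],"turn":0},{"xyz":[0,0,0],"turn":0},{"xyz":[0,0,0],"turn":0},{"xyz":[0,0,0],"turn":0},{"xyz":[0,0,0],"turn":0},{"xyz":[0,0,0],"turn":0},{"xyz":[0,0,0],"turn":0},{"xyz":[0,0,0],"turn":0}])

```text
time: 22.28
tool_pos: [0.5669, -0.0135, 0.1087]
tool_rot: [-3.141, 0.002, -2.813]
contact_force: [-3.6, 1.3, 14.9]
opening: 0.0005
```

```bash
python3 - <<'E'
from h import *; from cell import robot
for _ in range(3): robot.read_camera("side"); o=robot.observe(); print(o["time"],o["tool_pos"],o["contact_force"])
E
```

```text
22.325 [ 0.56694876 -0.01351427  0.10866065] [-4.9515339   2.14108449 15.15129417]
22.375 [ 0.56692607 -0.01350103  0.1086478 ] [-3.60770201  0.66251888 15.54649744]
22.425 [ 0.56692652 -0.01351797  0.10865804] [-3.82203914  0.30747405 15.05843954]
```

>>> apply_moves(rows=[{"xyz":[0,0,-2],"turn":0},{"xyz":[0,0,-5],"turn":0},{"xyz":[0,0,-20],"turn":0},{"xyz":[0,0,-40],"turn":0},{"xyz":[0,0,-40],"turn":0},{"xyz":[30,0,0],"turn":0},{"xyz":[40,0,0],"turn":0},{"xyz":[30,0,0],"turn":0},{"xyz":[0,0,0],"turn":0},{"xyz":[0,0,0],"turn":0}])

```text
time: 23.68
tool_pos: [0.4724, -0.0459, 0.2136]
tool_rot: [-3.141, 0.001, -2.814]
contact_force: [0.9, 0.4, -0.6]
opening: 0.0005
```

```bash
python3 look.py pics/f.png
```

```text
23.775 [ 0.4724787  -0.04575803  0.2133232 ] [ 3.14159109e+00  3.75105596e-04 -2.81304520e+00] [0.22267862 0.25166591 0.33752322]
```

View pics/f.png

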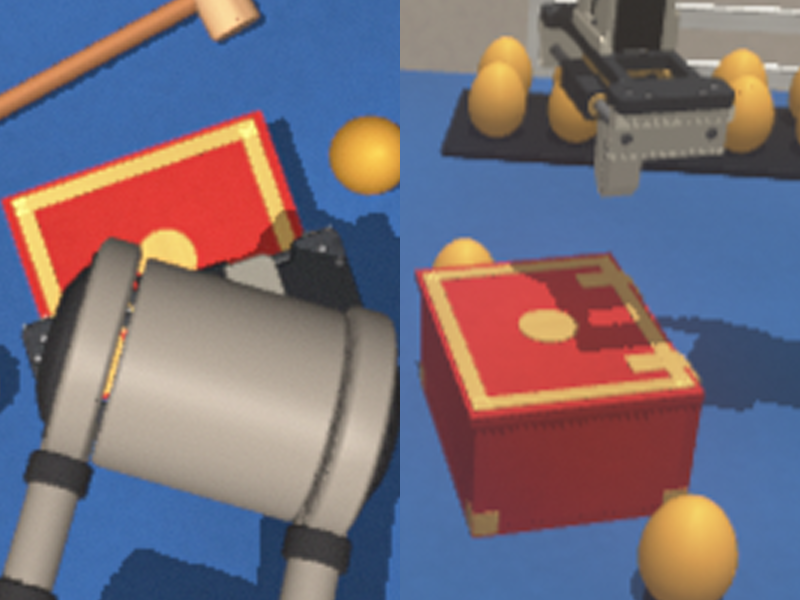

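The lid is flat: its front corner sits about 5 px lower than before pressing, at (417,270). The eggs and mallet are unmoved and the fingers are clear.

```bash
python3 -c "
from cell import robot
print(robot.hand_in())"
```

```text
the job is handed in; nothing more can be done
None
```

The chest is shut and the job is handed in at about 24 s; the hand-in reported no verdict.

- **Tipping the lid:** I pushed the lid past upright with closed fingers, reading at most about 2 N between moves. At roughly 1.15 rad it tipped and fell onto the seal with the arm held still behind it.
- **Pressing it home:** I pressed lid_front down about 7 mm, with the seal resisting at 7–8 N. It then came up hard at z = 0.1087 m, and I held it there at about 15 N vertically (15–16 N in all) for about 1.2 s. Then I lifted off.
- **Last checks:** The final picture shows the lid flat, both eggs and the mallet where they were, and the fingers clear. The force reading was back to noise. I had no direct reading of the lid angle, so "fully home" rests on the hard stop and the picture.
- **Small disagreement:** The press depth was about 7 mm against the 6.3 mm I expected. My fit of the chest's position was also off by about 3 mm. Neither affected the result.

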